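Collect the ink-stick stubs in the shutter box after class

TASK

Tidy up after the calligraphy class: turn the knob of the collecting box until the cut-out of its shutter wheel stands in the lid's window, then pick every ink-stick stub from the compartment tray and drop it through the window into the box. When all are inside, turn the wheel on until the sector with the round disc mark is centred in the window, so that the box is shut; leave the seal stone in the tray and the ink dishes and the cup where they are.

Things in the scene. Friction and masses are not known exactly. Their poses are not given: they have to be found in the camera images.
- box: collecting box, wood, 262 x 262 mm, 137 mm high, fixed on the table. Origin: centre of its underside; x, y along its sides, z up. Its flat lid, 6 mm thick, top at z = 137, has one window from x = -110 to -26 and y = -30 to 30 mm. A shutter wheel turns just under the lid (its underside at z = 124) about the box's centre line. Floor 6 mm thick; a low ridge under the window spreads what falls in
- window (a point): centre of the box's window, at the top face of the lid: 68 mm from the wheel's axis, towards -x of the box; axes as the box
- shutter (a joint): angle of the shutter wheel, rad, growing anticlockwise seen from above; stops at -0.45 and 3.75; light friction (0.07 N m), stays where left. 0: its cut-out (a 105 degree sector) is centred in the window, way in open. 1.66: the sector marked with a straight bar is centred there. 3.14: the sector marked with a round disc, 40 mm across, is centred there. From 1.9 up the window is wholly shut
- tray: fixed wooden sorting tray 184 mm (x) by 262 mm (y) with 2 by 3 compartments, floor 5 mm thick, all walls 5 mm thick and only 13 mm high over the table. Origin: centre of its underside, z up
- seal_mid (a point): centre of a seal stone of pale marble that lies in one of the tray's compartments, a round bar about 28 mm thick and 65 mm long with a ball end; not an ink stub: leave it in the tray
- knob (a point): centre of the wheel's bar knob, on the wheel's axis, 160.5 mm above the table: a wooden bar 66 mm long (its x), 16 mm wide (its y) and 32 mm high (from 144.5 to 176.5 mm above the table). It turns with the wheel: its x axis points along the box's x when the wheel reads 0
- stub0_mid (a point): centre of an ink-stick stub: a black square bar 66 mm long (its x) and 22 mm square, with a narrow brass band, 30 to 65 g, lying in a compartment of the tray; absent in some starts
- stub1_mid (a point): centre of an ink-stick stub: a black square bar 66 mm long (its x) and 22 mm square, with a narrow brass band, 30 to 65 g, lying in a compartment of the tray; absent in some starts
- stub2_mid (a point): centre of an ink-stick stub: a black square bar 66 mm long (its x) and 22 mm square, with a narrow brass band, 30 to 65 g, lying in a compartment of the tray; absent in some starts
- stub3_mid (a point): centre of an ink-stick stub: a black square bar 66 mm long (its x) and 22 mm square, with a narrow brass band, 30 to 65 g, lying in a compartment of the tray; absent in some starts
- stub4_mid (a point): centre of an ink-stick stub: a black square bar 66 mm long (its x) and 22 mm square, with a narrow brass band, 30 to 65 g, lying in a compartment of the tray; absent in some starts
- dish0: black ink dish, 100 mm across, 34 mm high, with a short handle; bystander; origin under its centre
- dish1: another such ink dish; bystander
- pot: white water cup, 68 mm across, 60 mm high; bystander; origin under its centre
There are look-alikes about, which are no part of the job. Leave any purple or turquoise look-alike of the part that bears stub2_mid alone.

How it is judged (in metres and radians):
On the way, in this order (a step that is already met when the one before it is completed fails the run):
1. the cut-out of the wheel stands in the window (within 0.25 rad) (value of joint shutter between -0.25 and 0.25 rad), for 0.2 s.
2. every stub present is inside the box, below the wheel (x of stub0_mid in the frame of box between -0.125 and 0.125 m and y of stub0_mid in the frame of box between -0.125 and 0.125 m and z of stub0_mid in the frame of box between 0 and 0.118 m and x of stub1_mid in the frame of box between -0.125 and 0.125 m and y of stub1_mid in the frame of box between -0.125 and 0.125 m and z of stub1_mid in the frame of box between 0 and 0.118 m and x of stub2_mid in the frame of box between -0.125 and 0.125 m and y of stub2_mid in the frame of box between -0.125 and 0.125 m and z of stub2_mid in the frame of box between 0 and 0.118 m and x of stub3_mid in the frame of box between -0.125 and 0.125 m and y of stub3_mid in the frame of box between -0.125 and 0.125 m and z of stub3_mid in the frame of box between 0 and 0.118 m and x of stub4_mid in the frame of box between -0.125 and 0.125 m and y of stub4_mid in the frame of box between -0.125 and 0.125 m and z of stub4_mid in the frame of box between 0 and 0.118 m), for 0.2 s.
At the end, for the whole second after the job is handed in: every stub present lies inside the box below the wheel, the wheel is at rest with the round disc mark centred in the window (joint 3.14, within 0.18 rad), and the seal stone is still in the tray (all of step 2 and value of joint shutter between 2.96 and 3.32 rad and velocity of joint shutter between -0.05 and 0.05 rad/s and x of seal_mid in the frame of tray between -0.1 and 0.1 m and y of seal_mid in the frame of tray between -0.14 and 0.14 m); the robot touches nothing.
It fails at once if a dish or the cup is shoved more than 50 mm (distance of any of dish0, dish1, pot from where it was at the start of the episode above 0.05 m).
It fails at once if the seal stone is moved more than 60 mm (distance of seal_mid from where it was at the start of the episode above 0.06 m).
Of stub0, stub1, stub2, stub3, stub4 only 4 to 5 are there at a start; the rules pass over those that are not, and their reading is None.
At some moment in a run one of stub0, stub1, stub2, stub3, stub4 may be knocked a few centimetres aside while the robot is not near it.
Once in a run the grip may slacken for a moment while it holds something.
It also fails if it takes over 210 s, if anything falls off the work surface, if the arm or the gripper's body presses on something with over 40 N, if the wrist force passes 120 N, or if a joint passes its speed limit or range.

ROBOT

A 6-joint arm with a two-finger parallel gripper is mounted at the origin on the work surface. World frame = base frame: x ahead of the robot, y to its left, z up, the work surface at z = 0. Lengths are in mm, angles in rad, forces in N, time in s.
With the tool pointing down it reaches from about 350 to 775 mm from the base axis. Payload 7.3 kg.
Tool frame: the origin (TCP) lies midway between the tips of the shut fingers; the grasp point (between the pads) lies 19 mm behind it; y points along the fingers, z is the direction in which the jaws open and shut, and the axes are right-handed (so a half turn about y gives the same grasp; the last joint's range is limited). The gripper opens to 92 mm and grips with 3 to 60 N. Pads are 19 mm wide; open, the fingers measure 130 mm over their backs; the gripper's body (75 mm by 190 mm) begins 47 mm behind the grasp point.
Start: joints at [1.168, 0.342, 1.524, -0, 1.275, -0.146], TCP at [133.327, 507.808, 226.741] pointing down, gripper open.
Joint ranges: [-2.53, 2.53], [-0.77, 2.02], [0.04, 2.7], [-1, 4.14], [0.28, 2.66], [-3.11, 3.11]. Speed limits (rad/s): [2.57, 2.57, 3.14, 3.14, 3.14, 3.14].

INTERFACE

Orientations are given as a unit quaternion [x, y, z, w].
In Python, from cell import r, gripper_to, solver, observe, eyes, ticket gives the robot as it stands. The module is installed in compiled form; this text tells all that it offers. Calls block until the motion is done:
- r.goto(position, orientation): joint-space move of the TCP to a pose.
- r.move_straight(position, rate=150, rot=None, f_stop=None): straight line of the TCP; rot=None keeps the orientation; rate is the mean speed in mm/s. With f_stop (N) it stops when the force on the tool has changed by that much, and returns True; else False.
- r.move_j(angles): joint-space move.
- gripper_to(opening, grip_force=None): opening from 0.0 (shut) to 1.0 (fully open); grip_force is the grip in N (None keeps the last); returns when the fingers have stopped.
- r.wait(seconds).
- solver.solve_ik(position, orientation): joint angles nearest the present ones, or None.
- observe(): the state.
- eyes.get_image(name): name is "side" or "top"; returns a dict with "img" (384x512x3 uint8, red, green, blue), "range_z" (384x512 float32, mm along the optical axis (not along the pixel's ray), 0 where there is no reading), "K" (3x3 intrinsics, pixels), "D" ([k1, k2, p1, p2, k3] as OpenCV has them; the pictures are not rectified), "rvec" (rotation vector, rad) and "tvec" (3), from world to camera coordinates, as OpenCV has them. Camera axes: x right, y down, z forward; pixel columns grow to the right and rows downward; lengths in mm; the calibration is good to about 2 mm. A picture is of the moment at which its call begins.
A pose or a line that the arm cannot do raises r.IKError and nothing moves.
- ticket.finish_job(): hands the job in, once; it reports no verdict.
Trained networks look in a picture, given as the dict that the camera call returned (one of the last four; its "shot" number tells which), for a name from the list of things; names that differ only in an ending like _2 or _b are one class to them, and where a whole thing is asked for, a point or a joint stands for the part that bears it (a point fixed in the world has none). Each returns a list of dicts, best first, with "p" (0 to 1); they miss things now and then, are a little off and sometimes report something else, mostly with a low value. They report only what shows in the picture. A call takes as long as a camera call. They do not tell look-alikes from the thing itself.
- eyes.silhouettes(picture, thing): "pixels" (384x512 bool, what is visible of it).
- eyes.mark_of(picture, thing): "centre" ([x, y, z] in mm, in world coordinates, good to about 4 mm: a listed point, or the origin of a listed thing).
The state is a dict: "time": time; "joint_positions": joint angles; "joint_velocities": joint speeds; "effort": joint torques, N m; "eef_pos": TCP position; "tool_rot": TCP orientation; "ft_force": force on the tool from outside, world axes, zero at the start; "moment": the same for the moment, N m; "gripper_width": opening from 0.0 (shut) to 1.0 (fully open).
Only numpy, scipy, OpenCV 4.12 (cv2) and the standard library are available. Lean on these libraries where they do the work, as an engineer would, in place of code of your own. Each camera call takes 0.05 s, during which the arm holds its last target. There are 200 camera calls.

## Working session

There is one attempt and no reset: what is moved stays moved. The work goes in short steps, each a Python script; the robot and the scene stay as the last script left them, time stands still between calls to the robot, and variables do not carry over. Pictures are saved under pics/ and viewed, about 12 in all and at most 16, crops included, and the job is handed in when it is done.

```bash
mkdir -p pics; ls; python3 - <<'E'
from cell import *
import cv2,numpy as np
s=observe(); print(s['time'],s['eef_pos'],s['tool_rot'],s['gripper_width'])
ims=[]
for n in("top","side"):
    p=eyes.get_image(n); ims.append(p['img'])
    cv2.imwrite(f'pics/{n}0.png',cv2.cvtColor(p['img'],cv2.COLOR_RGB2BGR))
    print(n,p['K'].tolist() if hasattr(p['K'],'tolist') else p['K'],p['D'],p['rvec'],p['tvec'])
    for t in("box","window","knob","tray","seal_mid","stub0_mid","dish0","pot","shutter"):
        try:
            print(t,[(round(d['p'],2),np.round(d['centre'],0).tolist()) for d in eyes.mark_of(p,t)])
        except Exception as e: print(t,e)
E
```

```text
pics
0.0 [133.17702879 507.41362721 226.05624131] [ 0.70179751 -0.09068887  0.09042143 -0.70077082] 1.0017650334596535
top [[470.26367015280954, 0.0, 259.0204962569071], [0.0, 470.26367015280954, 189.25507390315659], [0.0, 0.0, 1.0]] [-0.06252842  0.          0.          0.          0.        ] [ 2.11602301 -2.11316786  0.21704516] [ 128.73200466  531.65174282 1343.66164542]
box [(0.57, [574.0, -234.0, 1.0])]
window [(0.71, [506.0, -248.0, 138.0])]
knob [(0.94, [574.0, -234.0, 159.0])]
tray [(0.56, [486.0, 227.0, 0.0]), (0.35, [442.0, 224.0, 21.0])]
seal_mid [(0.72, [446.0, 222.0, 19.0])]
stub0_mid [(0.55, [522.0, 141.0, 14.0]), (0.47, [295.0, 401.0, 2.0])]
dish0 [(0.77, [739.0, 29.0, 6.0]), (0.68, [741.0, 220.0, -2.0]), (0.64, [444.0, 223.0, 18.0])]
pot [(0.79, [294.0, 398.0, -0.0])]
shutter it knows: box, dish, knob, pot, seal_mid, stub0_mid, stub1_mid, stub2_mid, stub3_mid, stub4_mid, tray, window
side [[420.0275013942769, 0.0, 255.16476992660085], [0.0, 420.0275013942769, 189.61482157002766], [0.0, 0.0, 1.0]] [-0.02577719  0.          0.          0.          0.        ] [-0.08199893  2.92451486 -1.1411323 ] [ 503.84392555   25.0142441  1301.14069632]
box [(0.9, [574.0, -232.0, -1.0])]
window [(0.76, [508.0, -248.0, 138.0]), (0.43, [575.0, -237.0, 162.0])]
knob [(0.8, [575.0, -233.0, 160.0])]
tray [(0.6, [481.0, 224.0, 2.0])]
seal_mid [(0.82, [441.0, 223.0, 23.0])]
stub0_mid [(0.54, [521.0, 141.0, 18.0])]
dish0 [(0.85, [736.0, 35.0, -1.0]), (0.64, [743.0, 218.0, -1.0])]
pot [(0.74, [294.0, 401.0, 2.0]), (0.47, [505.0, -248.0, 137.0])]
shutter it knows: box, dish, knob, pot, seal_mid, stub0_mid, stub1_mid, stub2_mid, stub3_mid, stub4_mid, tray, window
```

View pics/top0.png

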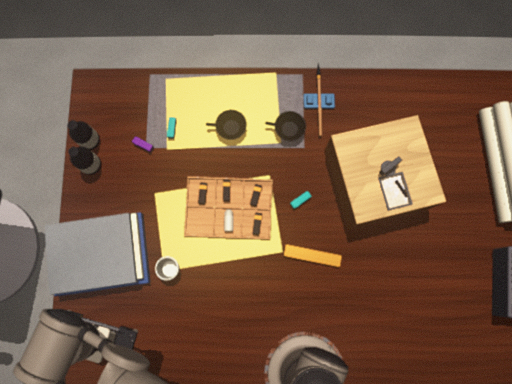

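View pics/side0.png

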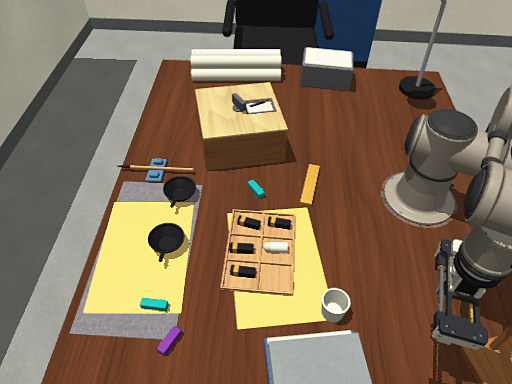

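The picture shows the top-left, top-middle, top-right and bottom-right compartments each holding a stub, around (203,194), (227,191), (257,196) and (257,224). The seal is at (229,221). The knob is at (391,165), and the window at (396,191) shows a bar mark. The look-alikes are turquoise or purple and lie outside the tray.

```bash
cat > h.py <<'E'
from cell import r,gripper_to,solver,observe,eyes,ticket
import cv2,numpy as np
from scipy.spatial.transform import Rotation as R
def cloud(p):
    K,D=np.array(p['K'],float),np.array(p['D'],float)
    v,u=np.mgrid[0:384,0:512]
    n=cv2.undistortPoints(np.stack([u,v],-1).reshape(-1,1,2).astype(np.float32),K,D).reshape(384,512,2)
    z=p['range_z'][...,None]; c=np.concatenate([n*z,z],-1)
    Rm=cv2.Rodrigues(np.array(p['rvec'],float))[0]
    w=(c-np.array(p['tvec']).ravel())@Rm
    w[p['range_z']<=0]=np.nan
    return w
def save(p,name,box=None,k=1):
    im=cv2.cvtColor(p['img'],cv2.COLOR_RGB2BGR)
    if box: im=im[box[1]:box[3],box[0]:box[2]]
    cv2.imwrite('pics/'+name,cv2.resize(im,None,fx=k,fy=k,interpolation=cv2.INTER_CUBIC))
def blobs(p,lo,hi,zlo,zhi,minpix=25):
    w=cloud(p)
    m=(w[...,0]>lo[0])&(w[...,0]<hi[0])&(w[...,1]>lo[1])&(w[...,1]<hi[1])&(w[...,2]>zlo)&(w[...,2]<zhi)
    n,l,st,_=cv2.connectedComponentsWithStats(m.astype(np.uint8),connectivity=4); out=[]
    for i in range(1,n):
        if st[i,4]<minpix: continue
        q=w[l==i]; (cx,cy),sz,_=rr=cv2.minAreaRect(q[:,:2].astype(np.float32))
        b=cv2.boxPoints(rr); e=[b[1]-b[0],b[2]-b[1]]; a=max(e,key=np.linalg.norm)
        bright=p['img'][l==i].mean()
        out.append(dict(c=(cx,cy),sz=sorted(np.round(sz)),ang=np.arctan2(a[1],a[0])%np.pi,n=int(st[i,4]),z=float(np.median(q[:,2])),b=float(bright)))
    return out
def show(bs):
    for b in bs: print(np.round(b['c'],0),b['sz'],'ang %.2f n %d z %.0f bright %.0f'%(b['ang'],b['n'],b['z'],b['b']))
def down(th):
    """tool y down; jaw axis (tool z) at world yaw th"""
    z=np.array([np.cos(th),np.sin(th),0]); y=np.array([0,0,-1.]); x=np.cross(y,z)
    return R.from_matrix(np.stack([x,y,z],1)).as_quat()
E
python3 - <<'E'
from h import *
p=eyes.get_image("top")
save(p,'c1.png',(150,110,460,260),2.5)
print('tray');show(blobs(p,(380,90),(600,360),18,60))
print('knob');show(blobs(p,(400,-400),(720,-80),155,200))
print('box');show(blobs(p,(400,-450),(750,-60),115,200))
Rm=R.from_quat(observe()['tool_rot']).as_matrix();print(Rm.round(2))
E
```

```text
tray
[534. 228.] [np.float64(22.0), np.float64(65.0)] ang 0.01 n 169 z 27 bright 95
[526. 301.] [np.float64(23.0), np.float64(66.0)] ang 3.06 n 163 z 28 bright 91
[521. 139.] [np.float64(22.0), np.float64(67.0)] ang 2.89 n 159 z 27 bright 91
[443. 219.] [np.float64(24.0), np.float64(63.0)] ang 0.02 n 180 z 31 bright 207
[433. 135.] [np.float64(22.0), np.float64(64.0)] ang 3.00 n 160 z 27 bright 96
knob
[ 576. -235.] [np.float64(16.0), np.float64(70.0)] ang 2.21 n 155 z 177 bright 96
box
[ 577. -235.] [np.float64(265.0), np.float64(267.0)] ang 1.81 n 8491 z 138 bright 178
[[ 0.97  0.    0.25]
 [-0.25  0.    0.97]
 [ 0.   -1.    0.  ]]
```

View pics/c1.png

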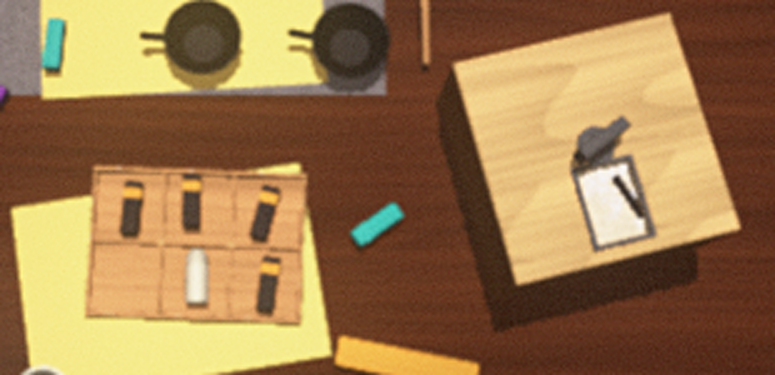

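The depth map gives four stubs, and the seal is at (443,219). The box yaw is about 0.23. The knob points at 2.21, so the wheel reads about 1.97, which agrees with the bar mark sitting off-centre. Next I'll turn the knob.

```bash
cat > k.py <<'E'
from h import *
YAW=0.23
KN=np.array([575.5,-235.])
def pick_yaw(pos,th,want=0):
    """IK for both half turns; return (quat,q) ending with q6 nearest want"""
    o=[]
    for t in(th,th+np.pi):
        q=solver.solve_ik(list(pos),list(down(t)))
        if q is not None: o.append((abs(q[5]-want),down(t),np.array(q)))
    return min(o,key=lambda a:a[0])[1:]
E
python3 - <<'E'
from k import *
print(observe()['joint_positions'])
for th in np.arange(0,6.3,np.pi/4):
    q=solver.solve_ik([575.5,-235,240],list(down(th))); print(round(th,2),None if q is None else np.round(q,2))
E
```

```text
[ 1.16803029e+00  3.41987614e-01  1.52411544e+00  1.30931707e-05
  1.27536740e+00 -1.45990634e-01]
0.0 [-0.51  0.51  1.21 -0.    1.41 -0.51]
0.79 [-0.51  0.51  1.21  0.    1.41 -1.3 ]
1.57 [-0.51  0.51  1.21 -0.    1.41 -2.08]
2.36 [-0.51  0.51  1.21 -0.    1.41 -2.87]
3.14 [-0.51  0.51  1.21 -0.    1.41  2.63]
3.93 [-0.51  0.51  1.21 -0.    1.41  1.85]
4.71 [-0.51  0.51  1.21 -0.    1.41  1.06]
5.5 [-0.51  0.51  1.21 -0.    1.41  0.27]
6.28 [-0.51  0.51  1.21 -0.    1.41 -0.51]
```

```bash
cat >> k.py <<'E'
def turn(knob_dir,delta,want):
    """grip the knob bar (pointing at world yaw knob_dir) and turn by delta"""
    q4,_=pick_yaw([*KN,215],knob_dir+np.pi/2,want)
    gripper_to(0.6); r.goto([*KN,215],list(q4))
    print('contact on way down',r.move_straight([*KN,151],rate=80,f_stop=8))
    gripper_to(0.0,20); print('width',observe()['gripper_width'])
    q=np.array(observe()['joint_positions']); n=int(np.ceil(abs(delta)/0.5))
    for i in range(1,n+1):
        t=q.copy(); t[5]-=delta*i/n; r.move_j(list(t))
    s=observe(); print('F',np.round(s['ft_force'],1),'M',np.round(s['moment'],2),'t',s['time'])
    gripper_to(0.6); x=s['eef_pos']; r.move_straight([x[0],x[1],235],rate=150)
E
python3 - <<'E'
from k import *
turn(2.21,-1.98,-1.15)
r.goto([480,120,300],list(pick_yaw([480,120,300],1.5)[0])) if 0 else r.move_j([0.9,0.342,1.524,0,1.275,-0.146])
p=eyes.get_image("top"); save(p,'c2.png',(150,110,460,260),2.5)
print('knob');show(blobs(p,(400,-400),(720,-80),155,200))
print('tray');show(blobs(p,(380,90),(600,360),18,60)); print(observe()['time'])
E
```

```text
contact on way down False
width 0.1714338918414443
F [ 0.2  5.8 -0.3] M [ 0.84  0.18 -0.06] t 8.575
knob
[ 576. -236.] [np.float64(19.0), np.float64(67.0)] ang 0.22 n 192 z 176 bright 88
tray
[534. 228.] [np.float64(22.0), np.float64(65.0)] ang 0.02 n 170 z 28 bright 96
[526. 301.] [np.float64(23.0), np.float64(66.0)] ang 3.05 n 163 z 27 bright 93
[521. 139.] [np.float64(22.0), np.float64(66.0)] ang 2.89 n 160 z 28 bright 93
[443. 219.] [np.float64(25.0), np.float64(62.0)] ang 0.02 n 181 z 31 bright 208
[433. 134.] [np.float64(22.0), np.float64(65.0)] ang 3.00 n 162 z 27 bright 97
12.8083
```

View pics/c2.png

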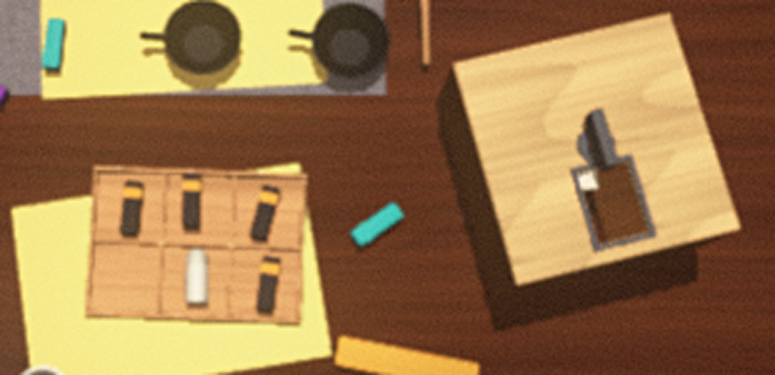

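The window at (612,205) in the crop is now mostly open, but a pale patch shows at its top-left corner. I'll check the depth there.

```bash
python3 - <<'E'
from k import *
p=eyes.get_image("top"); w=cloud(p)
np.set_printoptions(linewidth=200)
sl=np.s_[172:212,376:414]
c,s=np.cos(YAW),np.sin(YAW); d=w[...,:2]-KN
bx=c*d[...,0]+s*d[...,1]; by=-s*d[...,0]+c*d[...,1]
print(np.nan_to_num(w[sl][::2,::2,2]).astype(int))
q=p['img'][...].mean(-1); 
m=np.zeros(q.shape,bool); m[sl]=1; m&=(w[...,2]<126+6)&(q>110)
for v,u in np.argwhere(m)[::6]: print(u,v,'box',np.round([bx[v,u],by[v,u],w[v,u,2]]))
E
```

```text
[[143 139 138 139 140 137 150 164 179 177   0 138 140 143 143 136 134 138 135]
 [131 134 138 138 138 144 144 164 173 180 177 135 135 140 140 139 140 140 142]
 [140 140 137 142 140 140 141 153 171 171 165   8  10 138 140 136 135 131 141]
 [136 138 137 139 133 131 128 150 152   0   5  11   1 138 143 136 136 136 136]
 [136 139 141 129 137 134 130   9  10  10  10  11  11 131 143 138 141 141 137]
 [138 135 138 126 132 134 128   6   6   5   8   6   0   2 136 141 139 136 138]
 [141 140 138 130 126 129 132   4   1   5  10   3   3   7 140 135 140 140 137]
 [131 138 138 143  16  11   5   2   6   8   9  11   6   3 133 140 138 142 135]
 [141 133 139 141  22   9   9   5   9   4   5   8   5   4  10 138 142 135 135]
 [138 139 139 140  25  14   9   3   5  11  11   7   4   8   8 139 141 140 136]
 [140 140 139 138 137  18  11   8   8   0  10   4   1   3   8 135 143 135 137]
 [137 135 141 135 135  16   7   2   6   9  11   2   9   8   7   4 139 136 137]
 [142 137 140 133 140  21  11   7   6   9  10   2   5   1   5   5 139 142 141]
 [139 137 139 138 135 140  13   8  11   7   6   5   5   3   5   1 139 137 141]
 [138 137 143 134 142 140  21  10   7   3   7   5   4   2  -1   7  13 138 137]
 [139 134 136 135 134 138  22  11   8   4   7   9   5   7   9   3   3 136 141]
 [138 136 141 139 137 143 136  11   7   3   5   1   3   5   9 135 137 137 140]
 [137 137 136 140 139 136 141  19   8   5   7 138 141 138 132 137 143 136 139]
 [138 137 136 138 135 140 137 136 134 140 135 139 139 135 134 136 138 137 140]
 [135 137 139 137 132 132 143 144 139 135 136 137 136 140 137 140 138 139 128]]
376 174 box [ -7.  35. 131.]
385 179 box [-27.  13. 128.]
388 180 box [-32.   7. 130.]
383 182 box [-34.  22. 131.]
385 183 box [-38.  18. 131.]
385 184 box [-41.  18. 130.]
388 185 box [-45.  10. 127.]
```

A corner of the wheel, at z≈130, covers only box x −27 to −46, y +7 to +30. I'll drop the stubs slightly to the −y side, where the window is clear. First stub now, with checks.

```bash
cat >> k.py <<'E'
c_,s_=np.cos(YAW),np.sin(YAW)
DROP=KN+np.array([[c_,-s_],[s_,c_]])@np.array([-69.,-8.])
def stubs():
    p=eyes.get_image("top"); b=[x for x in blobs(p,(380,80),(610,370),18,60) if x['b']<140]
    return p,b
def fetch(b,z=14,op=0.55):
    c=np.array(b['c']); th=b['ang']+np.pi/2
    q,_=pick_yaw([*c,120],th,-0.3); gripper_to(op,35)
    r.goto([*c,120],list(q))
    print('desc hit',r.move_straight([*c,z],rate=100,f_stop=10),np.round(observe()['eef_pos'],1))
    gripper_to(0.0,35); print('width',round(observe()['gripper_width'],3))
    r.move_straight([*c,230],rate=200); w=observe()['gripper_width']; print('lifted width',round(w,3)); return w>0.15
def carry():
    q,_=pick_yaw([*DROP,230],YAW+np.pi/2,-0.3); r.goto([*DROP,230],list(q)); return observe()['gripper_width']
def drop():
    hit=r.move_straight([*DROP,144],rate=100,f_stop=8); w=observe()['gripper_width']
    gripper_to(0.5); r.wait(0.3); r.move_straight([*DROP,230],rate=200); print('drop hit',hit,'w',round(w,3),'t',observe()['time'])
E
python3 - <<'E'
from k import *
p,bs=stubs(); show(bs)
b=min(bs,key=lambda x:x['c'][1]+x['c'][0]/10)
print(b['c'])
if fetch(b):
    print(carry()); r.move_straight([*DROP,160],rate=100)
    for n in('top','side'):
        p=eyes.get_image(n); save(p,f'g1{n}.png',(330,100,480,260) if n=='top' else (170,50,320,190),4)
E
cd pics; python3 -c "
import cv2,numpy as np
a,b=cv2.imread('g1top.png'),cv2.imread('g1side.png');h=560
cv2.imwrite('g1.png',cv2.resize(np.hstack([a[:h],b[:h]]),(800,373)))"
```

```text
[534. 228.] [np.float64(22.0), np.float64(65.0)] ang 0.01 n 170 z 27 bright 96
[526. 300.] [np.float64(23.0), np.float64(66.0)] ang 3.06 n 161 z 27 bright 93
[520. 139.] [np.float64(22.0), np.float64(66.0)] ang 2.89 n 160 z 27 bright 92
[433. 134.] [np.float64(22.0), np.float64(64.0)] ang 3.01 n 159 z 27 bright 98
(432.7825927734375, 134.3494873046875)
desc hit False [433.2 134.5  14.5]
width 0.231
lifted width 0.231
0.236262907538848
```

View pics/g1.png

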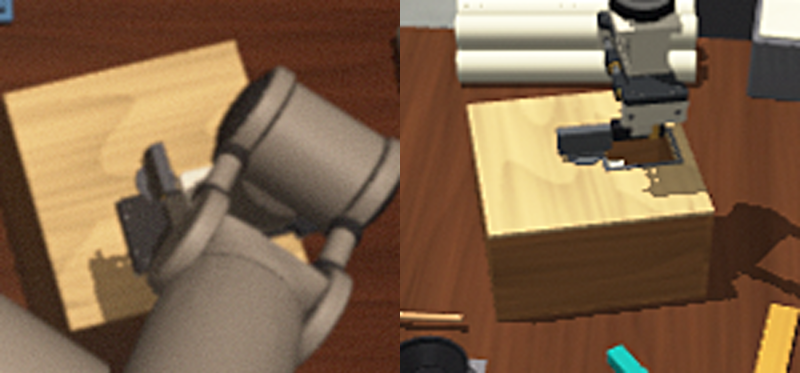

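```bash
python3 - <<'E'
from k import *
drop()
r.move_j([0.3,0.2,1.524,0,1.4,-0.3])
p,bs=stubs(); show(bs)
print('knob');show(blobs(p,(400,-400),(720,-80),155,185))
save(p,'d1.png',(300,110,460,230),5)
E
```

```text
drop hit False w 0.239 t 22.2167
[529. 135.] [np.float64(20.0), np.float64(48.0)] ang 2.93 n 81 z 28 bright 107
knob
[ 576. -235.] [np.float64(19.0), np.float64(67.0)] ang 0.23 n 195 z 176 bright 87
```

View pics/d1.png

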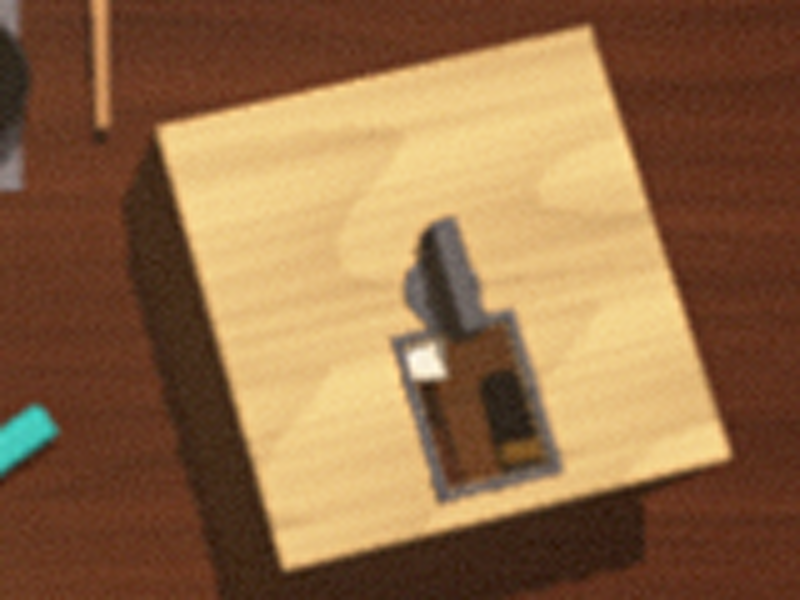

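The first stub is inside the box, seen through the window at about (510,410). Next come the other three, measuring the tray before each pick with the arm over the box.

```bash
python3 - <<'E'
from k import *
r.move_j([-0.5,0.2,1.4,0,1.4,-0.3])
for i in range(3):
    p,bs=stubs(); show(bs)
    good=[b for b in bs if 55<b['sz'][1]<75]
    if not good: save(p,f'odd{i}.png'); print('none'); break
    b=min(good,key=lambda x:x['c'][1])
    if not fetch(b): save(p,f'odd{i}.png'); print('lost'); break
    w=carry()
    if w<0.15: print('lost in carry'); break
    drop(); r.move_j([-0.5,0.2,1.4,0,1.4,-0.3])
p,bs=stubs(); show(bs); show(blobs(p,(400,-400),(720,-80),155,185)); save(p,'e1.png')
r.move_j([0.5,0.2,1.4,0,1.4,-0.3]); p=eyes.get_image('top'); save(p,'e2.png',(320,110,460,230),3.5)
print(observe()['time'])
E
cd pics; python3 -c "
import cv2,numpy as np
a,b=cv2.imread('e1.png'),cv2.imread('e2.png')
a=a[:, :310]; b=b[:384]; cv2.imwrite('e.png',np.hstack([a,b]))"
```

```text
[534. 228.] [np.float64(22.0), np.float64(65.0)] ang 0.00 n 167 z 27 bright 92
[525. 301.] [np.float64(22.0), np.float64(66.0)] ang 3.06 n 161 z 27 bright 88
[520. 139.] [np.float64(22.0), np.float64(66.0)] ang 2.89 n 156 z 27 bright 88
desc hit False [520.6 138.9  14.6]
width 0.237
lifted width 0.235
drop hit False w 0.233 t 34.6083
[535. 228.] [np.float64(22.0), np.float64(69.0)] ang 0.01 n 170 z 27 bright 92
[525. 301.] [np.float64(22.0), np.float64(67.0)] ang 3.05 n 162 z 27 bright 88
desc hit False [536.  228.4  14.7]
width 0.232
lifted width 0.237
drop hit False w 0.238 t 45.0083
[525. 301.] [np.float64(23.0), np.float64(65.0)] ang 3.05 n 162 z 27 bright 87
desc hit False [525.7 301.4  14.7]
width 0.233
lifted width 0.231
drop hit False w 0.236 t 55.8583
58.7667
```

View pics/e.png

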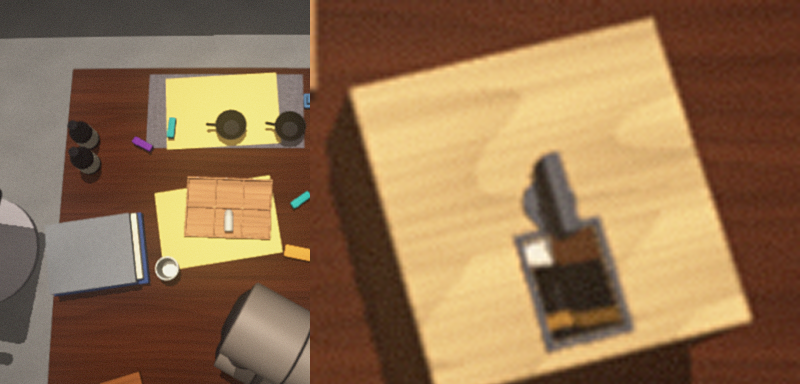

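Only the seal is left in the tray, at (229,221). The stubs lie under the window, around (580,290). I'll check that the pile height clears the wheel before turning it.

```bash
python3 - <<'E'
from k import *
p=eyes.get_image("top"); w=cloud(p); sl=w[172:212,376:414]
np.set_printoptions(linewidth=200)
print(np.nan_to_num(sl[::2,::2,2]).astype(int)); 
print('knob');show(blobs(p,(400,-400),(720,-80),155,185))
E
```

```text
[[133 138 136 138 138 139 154 166 176 173 178 135 144 137 136 139 134 132 136]
 [138 133 143 134 138 144 141 160 179 176 176 142 144 137 135 138 136 137 138]
 [135 138 140 139 144 140 140 160 170 173 169   5   9 139 140 139 138 139 136]
 [138 140 140 131 135 131 134 154 145   3   8   5   8 133 140 138 140 139 137]
 [138 144 137 125 131 127 134   9   9   6   9   4  11 132 140 140 141 137 143]
 [138 142 140 132 130 131 130   8   6   8   9  -1   9  11 143 139 139 135 138]
 [137 141 133 132 127 130 132   8   6  10   3   5  28  29 137 139 136 139 140]
 [136 139 139 139  15  39  41  39  26  35  28  27  30  23 134 136 141 135 133]
 [139 135 135 140  35  43  41  40  35   0  32  32  30  34  29 138 137 143 136]
 [136 136 140 141  39  38  42  38  28  33  24  30  29  28  26 135 139 138 141]
 [139 140 137 140 140  36  43  46  38  27  27  33  28  30  27 137 139 135 136]
 [136 136 134 134 143  34  41  43  39  33  29  28  27  27  26  30 139 138 141]
 [139 136 135 142 137  29  32  38  43  35  32  24  34  23  30  29 132 137 140]
 [134 138 141 137 140 137  34  44  49  32  29  26  31  31  31  30 136 141 136]
 [137 138 137 137 134 139  31  38  44  38  34  29  27  27  26  27  30 139 139]
 [136 139 141 137 134 136  29  39  42  40  29  27  27  33  32  27  31 135 138]
 [136 135 139 135 138 137 135  38  42  43  31  26  27  28  21 140 141 137 139]
 [135 140 140 140 137 141 139  40  44  39  22 143 135 146 139 139 133 142 139]
 [137 139 142 138 134 139 141 140 137 140 142 138 138 136 134 137 132 138 135]
 [137 139 137 140 136 135 139 137 140 139 137 137 141 139 139 131 131 138 123]]
knob
[ 577. -234.] [np.float64(18.0), np.float64(67.0)] ang 0.25 n 191 z 176 bright 86
```

```bash
python3 - <<'E'
from k import *
turn(0.235,3.135,0.83)
r.move_j([0.6,0.2,1.4,0,1.4,-0.3])
p=eyes.get_image("top"); save(p,'f1.png',(150,100,460,260),2.5)
print('knob');show(blobs(p,(400,-400),(720,-80),155,185)); s=observe(); print(s['time'],s['eef_pos'],s['ft_force'])
E
```

```text
contact on way down False
width 0.17201224246130592
F [-2.9  1.4  0.5] M [-0.    0.46  0.11] t 66.5583
knob
[ 576. -235.] [np.float64(18.0), np.float64(66.0)] ang 0.21 n 191 z 176 bright 90
70.375 [389.39636174 358.26095142 346.27244576] [ 0.14968792 -0.40305217  0.21763037]
```

View pics/f1.png

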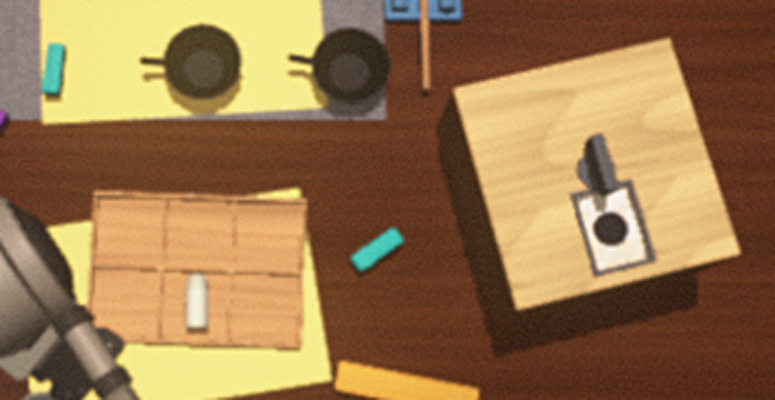

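The disc mark at (610,229) is centred in the window, the box is shut, the seal is untouched at (197,302), and the gripper is clear of everything.

```bash
python3 -c "
from cell import ticket
print(ticket.finish_job())"
```

```text
the job is handed in; nothing more can be done
None
```

I turned the wheel from about 1.97 rad to about 0, dropped all four stubs through the window, and turned the wheel on to about 3.12–3.14 rad. Then I handed the job in at about 70 s of the 210 s allowed; it reported no verdict.

- **Stubs:** After the last drop the tray held no stubs. The four lay low in the box, tops about 25–49 mm above the table, well clear of the wheel. Every grip held; I saw no slip and no stub knocked aside.
- **Wheel:** In the last picture the disc mark is centred in the window. The knob's angle agrees with the target to about 0.02 rad.
- **Seal stone, dishes and cup:** The seal stayed in its compartment. The dishes (in the last picture) and the cup (last in view just before the final turn) look unmoved; I did not measure them again.
- **One oddity:** With the cut-out in the window, a pale corner of the wheel still covered part of the window on the knob side. I dropped the stubs about 8 mm to the other side to clear it, and no drop touched anything.

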